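Sweep the wood offcuts into the bench tray

TASK

Clear the three small flat wood offcuts (the square one, the round one and the short stick) off the bench by sweeping them with your fingertips along the bench top, through the open side of the low three-sided wooden tray, until each lies all the way inside it. Sweep at a steady pace without flicking, never lift an offcut off the bench, and leave everything else standing and lying where it is, including the upright dowel and the glue jar among the offcuts. Finish with the hand clear of everything.

Things in the scene. Friction and masses are not known exactly. Their poses are not given: they have to be found in the camera images.
- tray: Offcut tray: three plywood walls screwed to the bench (they cannot move), 35 mm high and 12 mm thick, with no floor: inside is the bare bench top. Origin: on the bench, at the centre of the inner area, which is 240 mm along its x by 150 mm along its y. Walls at its -y, -x and +x sides; the whole +y side is open, with no sill: the mouth lies 75 mm from the origin along its +y. Its place and yaw vary; the mouth faces roughly to the robot's left.
- offcut_square: Loose square pine offcut, 46 x 46 x 22 mm (x, y, z), about 25 g, lying flat on the bench. Origin: centre of its underside.
- offcut_round: Loose round pine disc lying flat, 50 mm diameter, 20 mm high, about 22 g. Origin: centre of its underside.
- offcut_stick: Loose short pine stick lying flat, 70 mm along its x, 28 mm along its y, 20 mm high, about 22 g. Origin: centre of its underside.
- stick_end_a (a point): Middle of the stick's +x end face, 35 mm from its centre, 10 mm above the bench.
- stick_end_b (a point): Middle of the stick's -x end face, 35 mm from its centre, 10 mm above the bench.
- dowel: Bystander, loose, to be left where it is: a piece of round pine dowel standing upright, 34 mm diameter, 55 mm high. Origin: centre of its underside.
- glue_jar: Bystander, loose, to be left where it is: a small jar of glue with a white cap, standing, 42 mm diameter, 58 mm high. Origin: centre of its underside.
- brush: Bystander, loose, to be left where it is: a flat brush, 190 mm long, lying along its x (handle to -x), 42 mm wide, 20 mm high, farther to the robot's left than the offcuts. Origin: under its middle.
- oil_can: Bystander, loose, to be left where it is: a pale grey tin with a white label, standing, 72 mm diameter, 140 mm high, beyond the offcuts. Origin: centre of its underside.
- roof_panel: Bystander, loose, to be left where it is: a yellow birdhouse roof panel lying flat, 130 x 190 x 12 mm (x, y, z), beyond the offcuts. Origin: centre of its underside.

How it is judged:
By the outcome, as a careful person would: the job done as asked, in the order asked, and still so for the second after the job is handed in, with the robot touching nothing.
It also fails if it takes over 72 s, if anything falls off the work surface, if the arm or the gripper's body presses on something with over 40 N, if the wrist force passes 120 N, or if a joint passes its speed limit or range.

ROBOT

A 6-joint arm with a two-finger parallel gripper is mounted at the origin on the work surface. World frame = base frame: x ahead of the robot, y to its left, z up, the work surface at z = 0. Lengths are in mm, angles in rad, forces in N, time in s.
With the tool pointing down it reaches from about 350 to 975 mm from the base axis. Payload 4.9 kg.
Tool frame: the origin (TCP) lies at the very end of the fingers, on their centre line; the grasp point (between the pads) lies 19 mm behind it (bot.hold_point_z is the distance from the TCP to the grasp point, in mm); z points along the fingers, y is the line along which they close (so a half turn about z gives the same grasp; the last joint's range is limited). The gripper opens to 85 mm and grips with 20 to 120 N. Pads are 22 mm wide; open, the fingers measure 114 mm over their backs; the gripper's body (76 mm by 85 mm) begins 54 mm behind the grasp point. The pads swing forward as they close: fully open they stand 13 mm farther back than shut.
Start: joints at [-1.327, 0.053, 1.613, -0, 1.476, -0.119], TCP at [221.802, -584.299, 204.604] pointing down, gripper open.
Joint ranges: [-3.01, 3.01], [-1.01, 2.22], [0.06, 2.58], [-1.02, 4.17], [0.09, 2.62], [-3.14, 3.14]. Speed limits (rad/s): [2.57, 2.57, 3.14, 3.14, 3.14, 3.14].

INTERFACE

Orientations are given as a rotation vector (axis times angle).
In Python, from cell import bot, cams, nets gives the robot as it stands.
- The arm moves only by the shell command python3 -m inch 'ROWS' [FORCE]. ROWS is JSON, a list of rows, each an object with "travel": the shift along the tool's x, y, z in units of 40 mm (1.0 is 40 mm), a list of three; "delta_rot": the turn, a rotation vector about the tool's x, y, z in units of 6 degrees (1.0 is 6 degrees), a list of three; "fingers": the opening, from 0 (shut) to 1 (fully open). A call has 1 to 20 rows; each row shifts and turns the commanded pose from where the row before left it, along the tool's axes as they then stand; what a row does not reach is not made up. A row lasts 1/10 s, in which the tool goes at most 50 mm and 8.59 degrees, less where a joint would pass 70% of its speed; a pose out of reach is approached as far as the arm can. A call is refused whole if a number of a shift passes 1 or a number of a turn 1, either way. A call with a gripper value outside its range is refused whole. The fingers move at their own pace and stop on an object; FORCE is the grip in N (left out, the last holds). Time passes only in rows, so rows that do not move let the fingers close. It gives the time, the measured TCP pose, the force, the opening and the grip force at its end, in the units of the state.
- bot.sense(): the state, without advancing time (a new reading comes with each control period).
- cams.capture(name): name is "side" or "top" or "wrist"; returns (picture, depth): 480x640x3 uint8, blue, green, red; 480x640 float32, mm along the optical axis (not along the pixel's ray), 0 where there is no reading.
- cams.calibration(name): a dict with "fx", "fy", "cx", "cy" (pixels), "k1" (the pictures are not rectified: a ray, as slopes to the right and down, at radius r is drawn at 1 + k1 r^2 times it, then the intrinsics apply), "R" (3x3) and "t" (3): a world point X has camera coordinates R X + t. Camera axes: x right, y down, z forward; pixel columns grow to the right and rows downward; lengths in mm; the calibration is good to about 2 mm. A picture is of the moment at which its call begins: read the wrist's pose just before it. calibration takes no time and is no camera call; for the wrist camera it gives the pose at the moment of the call.
- bot.finish_job(): hands the job in; it is judged then, once.
Trained networks look in the newest picture that a camera, given by its name, has taken for a name from the list of things; names that differ only in an ending like _2 or _b are one class to them, and where a whole thing is asked for, a point or a joint stands for the part that bears it (a point fixed in the world has none). Each returns a list of dicts, best first, with "p" (0 to 1); they miss things now and then, are a little off and sometimes report something else, mostly with a low value. They report only what shows in the picture. A call takes as long as a camera call.
- nets.boxes_of(camera, name): "position" ([x, y, z] in mm, in world coordinates, good to about 4 mm: the middle of the surface that is visible of it).
- nets.tip_of(camera, name): "position" ([x, y, z] in mm, in world coordinates, good to about 4 mm: a listed point, or the origin of a listed thing).
The state is a dict: "time_s": time; "qpos": joint angles; "qd": joint speeds; "joint_efforts": joint torques, N m; "ee_pos": TCP position; "tcp_rot": TCP orientation; "ft_force": force on the tool from outside, world axes, zero at the start; "moment": the same for the moment, N m; "grip_width": finger opening in mm; "finger_force": force on a finger pad.
Only numpy, scipy, OpenCV 4.12 (cv2) and the standard library are available. Lean on these libraries where they do the work, as an engineer would, in place of code of your own. Each camera call takes 0.05 s, during which the arm holds its last target. There are 200 camera calls.

## Working session

There is one attempt and no reset: what is moved stays moved. The work goes in short steps, Python scripts to look and compute and a shell command to move; the robot and the scene stay as the last step left them, time stands still between calls to the robot, and variables do not carry over. Pictures are saved under pics/ and viewed, at most 10 in all, crops included, and the job is handed in when it is done.

```bash
mkdir -p pics; ls; cat > h.py <<'E'
import numpy as np, cv2
from cell import bot,cams,nets
E
python3 - <<'E'
from h import *
for c in ["top","side"]:
    p,d=cams.capture(c); cv2.imwrite(f"pics/{c}0.png",p)
    if c=="top":
        np.save("d0.npy",d)
        for n in "tray offcut_square offcut_round offcut_stick stick_end_a stick_end_b dowel glue_jar brush oil_can roof_panel".split():
            print(n,[(np.round(r["position"]).tolist(),round(r["p"],2)) for r in nets.tip_of(c,n)[:2]])
s=bot.sense(); print(s["time_s"],s["ee_pos"],s["tcp_rot"],s["grip_width"])
E
```

```text
pics
tray []
offcut_square [([552.0, 145.0, 0.0], 0.61)]
offcut_round [([629.0, 62.0, -0.0], 0.58)]
offcut_stick [([428.0, 31.0, -0.0], 0.91)]
stick_end_a [([455.0, 56.0, 12.0], 0.73), ([404.0, 13.0, 8.0], 0.72)]
stick_end_b [([455.0, 56.0, 12.0], 0.73), ([404.0, 13.0, 8.0], 0.72)]
dowel [([449.0, 208.0, -3.0], 0.72)]
glue_jar [([655.0, 212.0, -4.0], 0.9)]
brush [([524.0, 322.0, -0.0], 0.81)]
oil_can [([707.0, 335.0, -1.0], 0.76), ([554.0, 148.0, -0.0], 0.41)]
roof_panel [([784.0, 96.0, -0.0], 0.6)]
0.65 [ 221.80470055 -584.32118616  204.64812547] [ 3.08996218e+00  5.66769269e-01 -2.40727049e-05] 85.10058197521803
```

View pics/top0.png

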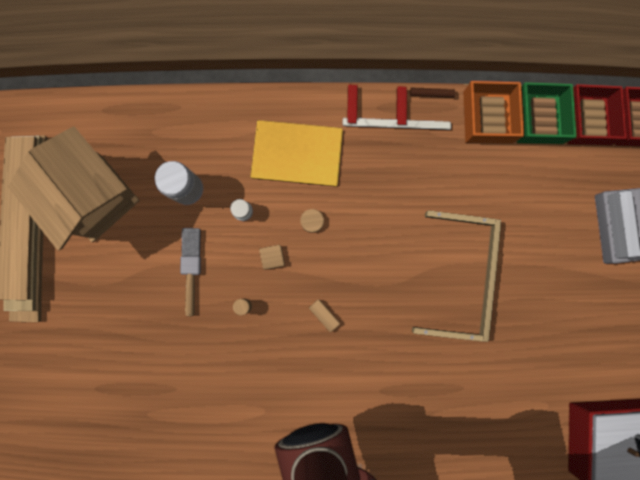

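View pics/side0.png

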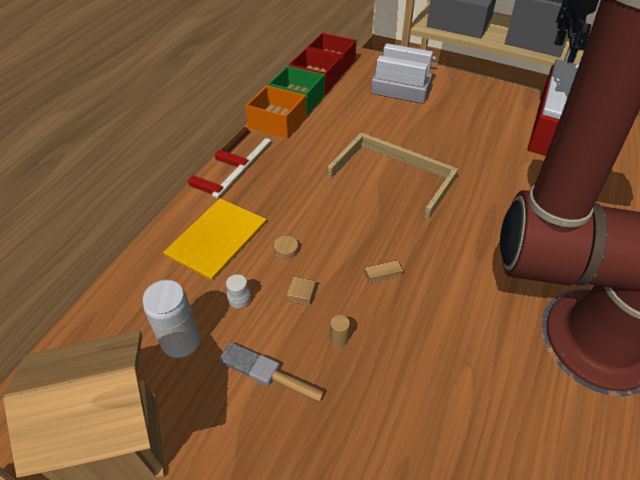

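The top view shows the square at (272,258), the round at (312,220) and the stick at (325,316). The dowel is at (241,307) and the jar at (241,210). The tray is at (415–500, 213–340) with its mouth to the left, and the lanes between the offcuts and the mouth are clear.

```bash
cat >> h.py <<'E'
def px2w(name,uv,z):
    k=cams.calibration(name); R=np.array(k["R"]);t=np.array(k["t"]).ravel()
    u=(np.array(uv,float)-[k["cx"],k["cy"]])/[k["fx"],k["fy"]]; s=u.copy()
    for _ in range(10): s=u/(1+k["k1"]*(s**2).sum(1,keepdims=True))
    d=np.c_[s,np.ones(len(s))]@R; c=-R.T@t
    return c+d*((z-c[2])/d[:,2])[:,None]
def toolstate():
    from scipy.spatial.transform import Rotation as Ro
    s=bot.sense();return s,Ro.from_rotvec(s["tcp_rot"]).as_matrix()
E
python3 - <<'E'
from h import *
print("tray tops",px2w("top",[(428,213),(500,221),(488,340),(415,331)],35).round())
print("offc",px2w("top",[(272,257),(312,220),(325,316)],20).round())
p=cv2.imread("pics/top0.png")
cv2.imwrite("pics/crop0.png",cv2.resize(p[180:360,220:520],None,fx=2.6,fy=2.6,interpolation=cv2.INTER_CUBIC))
s,R=toolstate();print(R.round(3))
E
```

```text
tray tops [[ 645. -192.   35.]
 [ 628. -350.   35.]
 [ 373. -318.   35.]
 [ 394. -161.   35.]]
offc [[553. 142.  20.]
 [632.  56.  20.]
 [427.  29.  20.]]
[[ 0.935  0.355 -0.   ]
 [ 0.355 -0.935 -0.   ]
 [-0.     0.    -1.   ]]
```

View pics/crop0.png

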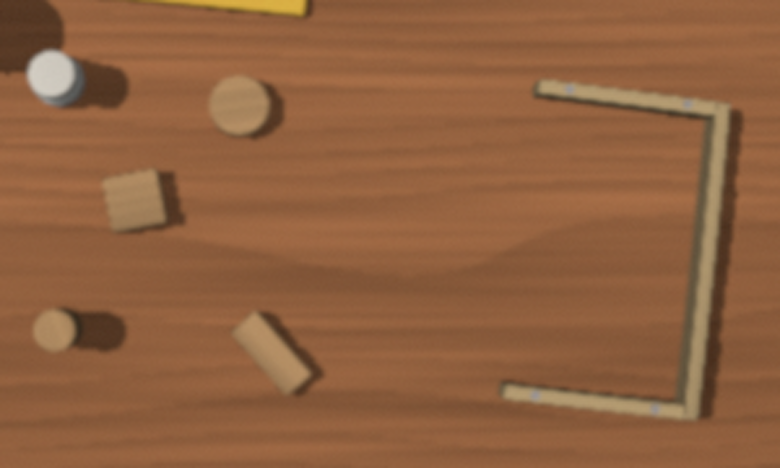

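The tray's inner centre is at about (510,-251). Its +y axis is (0.12, 0.993), so I'll align tool x with it and tool y across the mouth. I'll sweep with the fingers partly open as a two-point pusher, taking the square first.

```bash
cat >> h.py <<'E'
C=np.array([510.5,-251]);A=np.array([.12,.993]);EE=np.array([.993,-.12])
def lm(p): p=np.array(p[:2])-C; return (p@EE).round(1),(p@A).round(1)
def where(tl=None,tm=None,tz=None):
    s,R=toolstate(); print("t",s["time_s"],"pos",np.round(s["ee_pos"],1),"lm",lm(s["ee_pos"]),"toolx ang",np.degrees(np.arctan2(R[1,0],R[0,0])).round(1),"w",round(s["grip_width"],1),"q",np.round(s["qpos"],2),"F",np.round(s["ft_force"],1))
    if tl is not None:
        w=np.r_[C+tl*EE+tm*A,tz]-s["ee_pos"]; print("travel units",(R.T@w/40).round(2))
E
python3 -m inch '[{"travel":[0,0,0],"delta_rot":[0,0,-1],"fingers":0.35},{"travel":[0,0,0],"delta_rot":[0,0,-1],"fingers":0.35},{"travel":[0,0,0],"delta_rot":[0,0,-1],"fingers":0.35},{"travel":[0,0,0],"delta_rot":[0,0,-1],"fingers":0.35},{"travel":[0,0,0],"delta_rot":[0,0,-1],"fingers":0.35},{"travel":[0,0,0],"delta_rot":[0,0,-1],"fingers":0.35},{"travel":[0,0,0],"delta_rot":[0,0,-1],"fingers":0.35},{"travel":[0,0,0],"delta_rot":[0,0,-1],"fingers":0.35},{"travel":[0,0,0],"delta_rot":[0,0,-1],"fingers":0.35},{"travel":[0,0,0],"delta_rot":[0,0,-1],"fingers":0.35},{"travel":[0,0,0],"delta_rot":[0,0,-0.4],"fingers":0.35}]'
python3 -c "
from h import *
where(-3,450,80)"
```

```text
time_s: 1.75
ee_pos: [221.8, -584.3, 204.6]
tcp_rot: [2.347, 2.089, -0.0]
ft_force: [0.0, -0.4, 0.2]
grip_width: 29.7
finger_force: 0.0
t 1.75 pos [ 221.8 -584.3  204.6] lm (np.float64(-246.7), np.float64(-365.6)) toolx ang 83.3 w 29.7 q [-1.33  0.05  1.61 -0.    1.48 -1.21] F [ 0.  -0.4  0.2]
travel units [20.37  6.17  3.11]
```

```bash
python3 -m inch '[{"travel":[1,0.31,0.1],"delta_rot":[0,0,0],"fingers":0.35},{"travel":[1,0.31,0.1],"delta_rot":[0,0,0],"fingers":0.35},{"travel":[1,0.31,0.1],"delta_rot":[0,0,0],"fingers":0.35},{"travel":[1,0.31,0.1],"delta_rot":[0,0,0],"fingers":0.35},{"travel":[1,0.31,0.1],"delta_rot":[0,0,0],"fingers":0.35},{"travel":[1,0.31,0.1],"delta_rot":[0,0,0],"fingers":0.35},{"travel":[1,0.31,0.1],"delta_rot":[0,0,0],"fingers":0.35},{"travel":[1,0.31,0.1],"delta_rot":[0,0,0],"fingers":0.35},{"travel":[1,0.31,0.1],"delta_rot":[0,0,0],"fingers":0.35},{"travel":[1,0.31,0.1],"delta_rot":[0,0,0],"fingers":0.35},{"travel":[1,0.31,0.1],"delta_rot":[0,0,0],"fingers":0.35},{"travel":[1,0.31,0.1],"delta_rot":[0,0,0],"fingers":0.35},{"travel":[1,0.31,0.1],"delta_rot":[0,0,0],"fingers":0.35},{"travel":[1,0.31,0.1],"delta_rot":[0,0,0],"fingers":0.35},{"travel":[1,0.31,0.1],"delta_rot":[0,0,0],"fingers":0.35},{"travel":[1,0.31,0.1],"delta_rot":[0,0,0],"fingers":0.35},{"travel":[1,0.31,0.1],"delta_rot":[0,0,0],"fingers":0.35},{"travel":[1,0.31,0.1],"delta_rot":[0,0,0],"fingers":0.35},{"travel":[1,0.31,0.1],"delta_rot":[0,0,0],"fingers":0.35},{"travel":[1,0.31,0.1],"delta_rot":[0,0,0],"fingers":0.35}]'
python3 - <<'E'
from h import *
where(-3,450,7)
p,d=cams.capture("wrist"); cv2.imwrite("pics/w1.png",p)
for n in ["offcut_square","dowel","glue_jar","offcut_round"]:
    for r in nets.tip_of("wrist",n)[:1]: print(n,np.round(r["position"]),r["p"],lm(r["position"]))
E
```

```text
time_s: 3.75
ee_pos: [563.5, 182.5, 124.6]
tcp_rot: [2.349, 2.086, 0.001]
ft_force: [0.7, -0.4, 0.3]
grip_width: 30.1
finger_force: 0.0
t 3.75 pos [563.5 182.5 124.6] lm (np.float64(0.6), np.float64(436.8)) toolx ang 83.2 w 30.1 q [ 0.19  0.04  1.77 -0.    1.34  0.31] F [ 0.7 -0.4  0.3]
travel units [ 0.33 -0.09  2.94]
offcut_square [552. 144.   0.] 0.76 (np.float64(-6.7), np.float64(397.7))
dowel [447. 210.   1.] 0.8 (np.float64(-118.3), np.float64(450.3))
glue_jar [651. 209.  -0.] 0.6 (np.float64(84.5), np.float64(473.9))
offcut_round [637.  60.   1.] 0.96 (np.float64(88.5), np.float64(323.6))
```

View pics/w1.png

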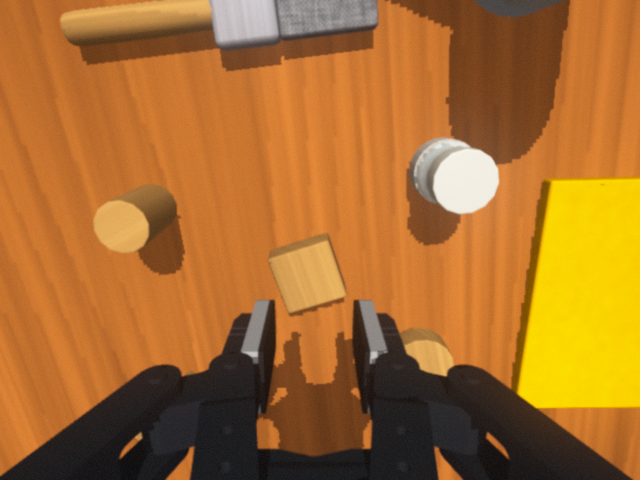

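The wrist view shows the square at (308,273), turned about 20° to the hand, with the dowel at (125,225) and the jar at (465,180) well to the sides. I'll lower behind the square and sweep.

```bash
python3 -m inch '[{"travel":[0.19,-0.07,0.4],"delta_rot":[0,0,0],"fingers":0.35},{"travel":[0.19,-0.07,0.6],"delta_rot":[0,0,0],"fingers":0.35},{"travel":[0,0,0.7],"delta_rot":[0,0,0],"fingers":0.35},{"travel":[0,0,0.7],"delta_rot":[0,0,0],"fingers":0.35},{"travel":[0,0,0.4],"delta_rot":[0,0,0],"fingers":0.35},{"travel":[0,0,0.2],"delta_rot":[0,0,0],"fingers":0.35},{"travel":[0,0,0],"delta_rot":[0,0,0],"fingers":0.35}]'
python3 -m inch '[{"travel":[-0.1,0,0],"delta_rot":[0,0,0],"fingers":0.35},{"travel":[-0.15,0,0],"delta_rot":[0,0,0],"fingers":0.35},{"travel":[-0.15,0,0],"delta_rot":[0,0,0],"fingers":0.35},{"travel":[-0.15,0,0],"delta_rot":[0,0,0],"fingers":0.35},{"travel":[-0.15,0,0],"delta_rot":[0,0,0],"fingers":0.35},{"travel":[-0.15,0,0],"delta_rot":[0,0,0],"fingers":0.35},{"travel":[-0.15,0,0],"delta_rot":[0,0,0],"fingers":0.35},{"travel":[-0.15,0,0],"delta_rot":[0,0,0],"fingers":0.35},{"travel":[-0.15,0,0],"delta_rot":[0,0,0],"fingers":0.35},{"travel":[-0.15,0,0],"delta_rot":[0,0,0],"fingers":0.35},{"travel":[-0.2,0,0],"delta_rot":[0,0,0],"fingers":0.35},{"travel":[-0.2,0,0],"delta_rot":[0,0,0],"fingers":0.35},{"travel":[-0.2,0,0],"delta_rot":[0,0,0],"fingers":0.35},{"travel":[-0.2,0,0],"delta_rot":[0,0,0],"fingers":0.35},{"travel":[-0.2,0,0],"delta_rot":[0,0,0],"fingers":0.35}]'
python3 - <<'E'
from h import *
where(5,0,4)
p,d=cams.capture("wrist"); cv2.imwrite("pics/w2.png",p)
E
```

```text
time_s: 4.7
ee_pos: [558.3, 195.9, 3.5]
tcp_rot: [-2.349, -2.084, 0.003]
ft_force: [0.6, -0.7, 0.0]
grip_width: 30.0
finger_force: 0.0
time_s: 6.2
ee_pos: [547.5, 98.3, 4.6]
tcp_rot: [-2.35, -2.085, 0.0]
ft_force: [0.3, -1.2, 0.1]
grip_width: 29.9
finger_force: 0.0
t 6.2 pos [547.5  98.3   4.6] lm (np.float64(-5.2), np.float64(351.3)) toolx ang 83.2 w 29.9 q [0.04 0.1  1.92 0.   1.12 0.16] F [ 0.3 -1.2  0.1]
travel units [-8.78  0.24  0.01]
```

View pics/w2.png

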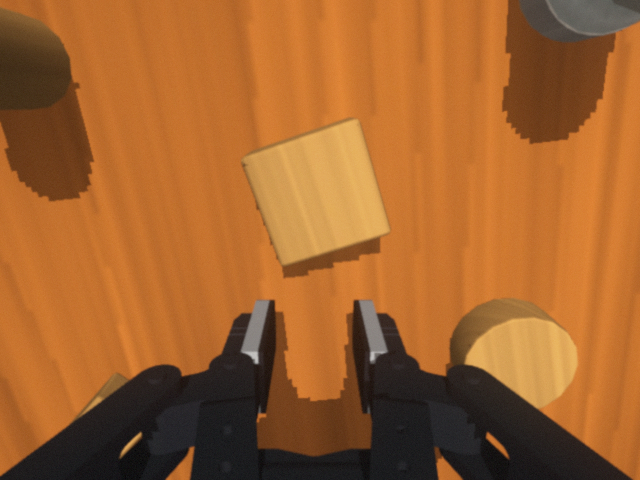

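The square at (315,190) is on the +m side of the fingers, so they may have passed over it. I'll check before going on.

```bash
python3 - <<'E'
from h import *
from cell import cams
for n in ["offcut_square","dowel","offcut_round"]:
    for r in nets.tip_of("wrist",n)[:1]: print(n,np.round(r["position"]),r["p"],lm(r["position"]))
p,d=cams.capture("wrist")
# depth along column through finger tips and square
k=cams.calibration("wrist"); R=np.array(k["R"]);t=np.array(k["t"]).ravel()
print("cam",-R.T@t, "axis",R[2])
for u,v in [(264,305),(264,330),(370,305),(262,360),(262,390),(315,190),(315,280),(285,262)]:
    z=float(d[v,u]); X=R.T@(np.array([(u-k["cx"])/k["fx"]*z,(v-k["cy"])/k["fy"]*z,z])-t); print(u,v,X.round(),lm(X))
p,d=cams.capture("side"); cv2.imwrite("pics/s2.png",cv2.resize(p[180:380,220:500],None,fx=2.6,fy=2.6))
E
```

```text
offcut_square [553. 145.  -0.] 0.97 (np.float64(-5.7), np.float64(398.6))
dowel [453. 207.  -1.] 0.94 (np.float64(-112.1), np.float64(447.8))
offcut_round [636.  54.  -2.] 0.81 (np.float64(88.3), np.float64(318.2))
cam [558.24940956 178.46621155 174.26773992] axis [-0.03645676 -0.30822807 -0.95061368]
264 305 [532. 112.  39.] (np.float64(-22.1), np.float64(362.8))
264 330 [534. 112.  58.] (np.float64(-19.9), np.float64(363.7))
370 305 [570. 108.  40.] (np.float64(16.4), np.float64(363.2))
262 360 [535. 109.  69.] (np.float64(-19.3), np.float64(360.3))
262 390 [533.  99.  70.] (np.float64(-19.6), np.float64(349.8))
315 190 [555. 148.  22.] (np.float64(-3.6), np.float64(401.7))
315 280 [550. 103.   1.] (np.float64(-3.4), np.float64(355.9))
285 262 [540. 121.  23.] (np.float64(-15.3), np.float64(373.2))
```

View pics/s2.png

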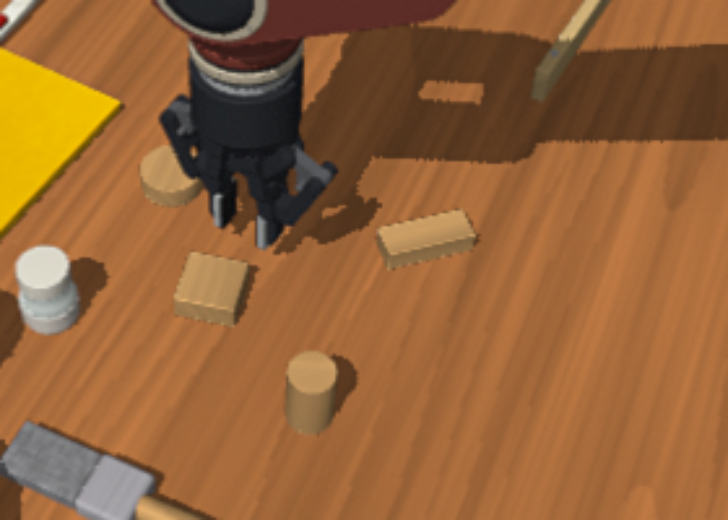

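The square hasn't moved, so the fingertips are higher than I assumed. I'll measure their real height from depth.

```bash
python3 - <<'E'
from h import *
for c in ["wrist","side"]:
    p,d=cams.capture(c); k=cams.calibration(c); R=np.array(k["R"]);t=np.array(k["t"]).ravel()
    vv,uu=np.mgrid[:480,:640]; s=np.c_[((uu-k["cx"])/k["fx"]).ravel(),((vv-k["cy"])/k["fy"]).ravel()]; q=s.copy()
    for _ in range(8): q=s/(1+k["k1"]*(q**2).sum(1,keepdims=True))
    X=(np.c_[q,np.ones(len(q))]*d.reshape(-1,1)-t)@R
    L=(X[:,:2]-C)@EE; M=(X[:,:2]-C)@A
    ok=(d.ravel()>0)&(abs(L+5)<45)&(abs(M-351)<14)
    for z0 in range(4,90,6):
        b=ok&(X[:,2]>=z0)&(X[:,2]<z0+6)
        if b.sum(): print(c,z0,b.sum(),"L",L[b].min().round(),L[b].max().round(),"M",M[b].min().round(),M[b].max().round())
E
```

```text
wrist 28 44 L -19.0 11.0 M 343.0 361.0
wrist 34 423 L -30.0 22.0 M 342.0 364.0
wrist 40 728 L -33.0 25.0 M 342.0 364.0
wrist 46 860 L -33.0 25.0 M 341.0 364.0
wrist 52 967 L -32.0 25.0 M 342.0 364.0
wrist 58 1067 L -33.0 24.0 M 341.0 365.0
wrist 64 1477 L -32.0 24.0 M 341.0 365.0
wrist 70 1106 L -41.0 33.0 M 343.0 365.0
wrist 76 2072 L -50.0 40.0 M 340.0 365.0
wrist 82 5639 L -50.0 40.0 M 340.0 365.0
wrist 88 5661 L -50.0 40.0 M 340.0 365.0
side 28 9 L -27.0 16.0 M 344.0 362.0
side 34 30 L -29.0 24.0 M 343.0 364.0
side 40 39 L -34.0 23.0 M 344.0 364.0
side 46 45 L -34.0 23.0 M 342.0 365.0
side 52 42 L -34.0 23.0 M 343.0 364.0
side 58 40 L -34.0 21.0 M 342.0 365.0
side 64 39 L -35.0 22.0 M 341.0 364.0
side 70 34 L -36.0 32.0 M 344.0 365.0
side 76 68 L -50.0 39.0 M 341.0 365.0
side 82 114 L -50.0 40.0 M 340.0 365.0
side 88 48 L -49.0 40.0 M 341.0 365.0
```

Both cameras put the real fingertips at about z = 30 while the reported TCP is 4.6, and the fingers did clear a 22 mm block. I'll trust that measurement, go back behind the square and descend in stages while watching the force.

```bash
python3 -m inch '[{"travel":[0,0,-0.5],"delta_rot":[0,0,0],"fingers":0.35},{"travel":[0.4,0,-0.2],"delta_rot":[0,0,0],"fingers":0.35},{"travel":[0.6,0,0],"delta_rot":[0,0,0],"fingers":0.35},{"travel":[0.6,0,0],"delta_rot":[0,0,0],"fingers":0.35},{"travel":[0.6,0,0],"delta_rot":[0,0,0],"fingers":0.35},{"travel":[0.3,0,0.2],"delta_rot":[0,0,0],"fingers":0.35},{"travel":[0,0,0.5],"delta_rot":[0,0,0],"fingers":0.35},{"travel":[0,0,0.2],"delta_rot":[0,0,0],"fingers":0.35},{"travel":[0,0,0.15],"delta_rot":[0,0,0],"fingers":0.35},{"travel":[0,0,0.1],"delta_rot":[0,0,0],"fingers":0.35},{"travel":[0,0,0],"delta_rot":[0,0,0],"fingers":0.35}]'
cat >> h.py <<'E'
def cloud(c):
    p,d=cams.capture(c); k=cams.calibration(c); R=np.array(k["R"]);t=np.array(k["t"]).ravel()
    vv,uu=np.mgrid[:480,:640]; s=np.c_[((uu-k["cx"])/k["fx"]).ravel(),((vv-k["cy"])/k["fy"]).ravel()]; q=s.copy()
    for _ in range(8): q=s/(1+k["k1"]*(q**2).sum(1,keepdims=True))
    X=(np.c_[q,np.ones(len(q))]*d.reshape(-1,1)-t)@R
    X=X[d.ravel()>0]; return np.c_[(X[:,:2]-C)@EE,(X[:,:2]-C)@A,X[:,2]],p
def tips(c="wrist"):
    where(); s=bot.sense(); l,m=lm(s["ee_pos"]); Y,p=cloud(c)
    Y=Y[(abs(Y[:,0]-l)<45)&(abs(Y[:,1]-m)<12)]
    print(c,{z:int(((Y[:,2]>=z)&(Y[:,2]<z+4)).sum()) for z in range(4,60,4)})
E
python3 -c "
from h import *
tips();tips('side')"
```

```text
time_s: 7.7
ee_pos: [559.2, 198.0, -13.8]
tcp_rot: [-2.35, -2.085, 0.001]
ft_force: [0.2, -0.2, 0.6]
grip_width: 30.1
finger_force: 0.0
t 7.7 pos [559.2 198.  -13.8] lm (np.float64(-5.5), np.float64(451.7)) toolx ang 83.2 w 30.1 q [0.21 0.21 1.83 0.   1.1  0.33] F [ 0.2 -0.2  0.6]
wrist {4: 0, 8: 0, 12: 41, 16: 209, 20: 433, 24: 516, 28: 547, 32: 595, 36: 653, 40: 694, 44: 619, 48: 1159, 52: 503, 56: 680}
t 7.75 pos [559.6 198.1 -13.2] lm (np.float64(-5.1), np.float64(451.9)) toolx ang 83.2 w 30.0 q [ 0.21  0.21  1.83 -0.    1.1   0.33] F [-0.1 -0.3  0.5]
side {4: 0, 8: 2, 12: 5, 16: 16, 20: 26, 24: 27, 28: 27, 32: 28, 36: 28, 40: 21, 44: 26, 48: 28, 52: 19, 56: 24}
```

The tips are now at about z = 12 with no contact force. I'll go 6 mm lower and start the sweep.

```bash
python3 -m inch '[{"travel":[0,0,0.15],"delta_rot":[0,0,0],"fingers":0.35},{"travel":[-0.1,0,0],"delta_rot":[0,0,0],"fingers":0.35},{"travel":[-0.15,0,0],"delta_rot":[0,0,0],"fingers":0.35},{"travel":[-0.15,0,0],"delta_rot":[0,0,0],"fingers":0.35},{"travel":[-0.15,0,0],"delta_rot":[0,0,0],"fingers":0.35},{"travel":[-0.15,0,0],"delta_rot":[0,0,0],"fingers":0.35},{"travel":[-0.15,0,0],"delta_rot":[0,0,0],"fingers":0.35},{"travel":[-0.15,0,0],"delta_rot":[0,0,0],"fingers":0.35},{"travel":[-0.15,0,0],"delta_rot":[0,0,0],"fingers":0.35},{"travel":[-0.15,0,0],"delta_rot":[0,0,0],"fingers":0.35},{"travel":[-0.15,0,0],"delta_rot":[0,0,0],"fingers":0.35},{"travel":[-0.15,0,0],"delta_rot":[0,0,0],"fingers":0.35},{"travel":[-0.15,0,0],"delta_rot":[0,0,0],"fingers":0.35},{"travel":[-0.15,0,0],"delta_rot":[0,0,0],"fingers":0.35},{"travel":[-0.15,0,0],"delta_rot":[0,0,0],"fingers":0.35},{"travel":[-0.15,0,0],"delta_rot":[0,0,0],"fingers":0.35},{"travel":[-0.15,0,0],"delta_rot":[0,0,0],"fingers":0.35}]'
python3 - <<'E'
from h import *
where(6,-5,-20)
cams.capture("side"); 
for n in ["offcut_square"]:
    for r in nets.tip_of("side",n)[:2]: print(n,np.round(r["position"]),r["p"],lm(r["position"]))
E
```

```text
time_s: 9.5
ee_pos: [548.2, 104.5, -19.4]
tcp_rot: [-2.35, -2.085, 0.0]
ft_force: [-0.6, -0.4, -0.5]
grip_width: 30.0
finger_force: 0.2
t 9.5 pos [548.2 104.5 -19.4] lm (np.float64(-5.2), np.float64(357.6)) toolx ang 83.2 w 30.0 q [0.06 0.14 1.92 0.   1.08 0.17] F [-0.6 -0.4 -0.5]
travel units [-9.06  0.27  0.02]
offcut_square [539.  75.   2.] 0.57 (np.float64(-11.1), np.float64(327.4))
```

The square is moving with the fingers, so I'll continue into the tray.

```bash
python3 -m inch '[{"travel":[-0.25,0.01,0],"delta_rot":[0,0,0],"fingers":0.35},{"travel":[-0.25,0.01,0],"delta_rot":[0,0,0],"fingers":0.35},{"travel":[-0.25,0.01,0],"delta_rot":[0,0,0],"fingers":0.35},{"travel":[-0.25,0.01,0],"delta_rot":[0,0,0],"fingers":0.35},{"travel":[-0.25,0.01,0],"delta_rot":[0,0,0],"fingers":0.35},{"travel":[-0.25,0.01,0],"delta_rot":[0,0,0],"fingers":0.35},{"travel":[-0.25,0.01,0],"delta_rot":[0,0,0],"fingers":0.35},{"travel":[-0.25,0.01,0],"delta_rot":[0,0,0],"fingers":0.35},{"travel":[-0.25,0.01,0],"delta_rot":[0,0,0],"fingers":0.35},{"travel":[-0.25,0.01,0],"delta_rot":[0,0,0],"fingers":0.35},{"travel":[-0.25,0.01,0],"delta_rot":[0,0,0],"fingers":0.35},{"travel":[-0.25,0.01,0],"delta_rot":[0,0,0],"fingers":0.35},{"travel":[-0.25,0.01,0],"delta_rot":[0,0,0],"fingers":0.35},{"travel":[-0.25,0.01,0],"delta_rot":[0,0,0],"fingers":0.35},{"travel":[-0.25,0.01,0],"delta_rot":[0,0,0],"fingers":0.35},{"travel":[-0.25,0.01,0],"delta_rot":[0,0,0],"fingers":0.35},{"travel":[-0.25,0.01,0],"delta_rot":[0,0,0],"fingers":0.35},{"travel":[-0.25,0.01,0],"delta_rot":[0,0,0],"fingers":0.35}]'
python3 - <<'E'
from h import *
where(6,-5,-20)
cams.capture("side"); 
for r in nets.tip_of("side","offcut_square")[:2]: print(np.round(r["position"]),r["p"],lm(r["position"]))
E
```

```text
time_s: 11.4
ee_pos: [534.0, -75.4, -19.4]
tcp_rot: [-2.35, -2.085, -0.0]
ft_force: [-0.2, -0.7, -0.3]
grip_width: 29.8
finger_force: 0.0
t 11.4 pos [534.  -75.4 -19.4] lm (np.float64(2.3), np.float64(177.2)) toolx ang 83.2 w 29.8 q [-0.28  0.1   1.97  0.    1.07 -0.16] F [-0.2 -0.7 -0.3]
travel units [-4.55  0.09  0.02]
[ 525. -105.    2.] 0.62 (np.float64(-3.1), np.float64(146.6))
```

```bash
python3 -m inch '[{"travel":[-0.25,0.005,0],"delta_rot":[0,0,0],"fingers":0.35},{"travel":[-0.25,0.005,0],"delta_rot":[0,0,0],"fingers":0.35},{"travel":[-0.25,0.005,0],"delta_rot":[0,0,0],"fingers":0.35},{"travel":[-0.25,0.005,0],"delta_rot":[0,0,0],"fingers":0.35},{"travel":[-0.25,0.005,0],"delta_rot":[0,0,0],"fingers":0.35},{"travel":[-0.25,0.005,0],"delta_rot":[0,0,0],"fingers":0.35},{"travel":[-0.25,0.005,0],"delta_rot":[0,0,0],"fingers":0.35},{"travel":[-0.25,0.005,0],"delta_rot":[0,0,0],"fingers":0.35},{"travel":[-0.25,0.005,0],"delta_rot":[0,0,0],"fingers":0.35},{"travel":[-0.25,0.005,0],"delta_rot":[0,0,0],"fingers":0.35},{"travel":[-0.25,0.005,0],"delta_rot":[0,0,0],"fingers":0.35},{"travel":[-0.25,0.005,0],"delta_rot":[0,0,0],"fingers":0.35},{"travel":[-0.25,0.005,0],"delta_rot":[0,0,0],"fingers":0.35},{"travel":[-0.25,0.005,0],"delta_rot":[0,0,0],"fingers":0.35},{"travel":[-0.25,0.005,0],"delta_rot":[0,0,0],"fingers":0.35},{"travel":[-0.25,0.005,0],"delta_rot":[0,0,0],"fingers":0.35},{"travel":[-0.2,0.005,0],"delta_rot":[0,0,0],"fingers":0.35},{"travel":[-0.15,0,0],"delta_rot":[0,0,0],"fingers":0.35},{"travel":[-0.1,0,0],"delta_rot":[0,0,0],"fingers":0.35},{"travel":[-0.05,0,0],"delta_rot":[0,0,0],"fingers":0.35}]'
python3 -m inch '[{"travel":[0.2,0,0],"delta_rot":[0,0,0],"fingers":0.35},{"travel":[0.3,0,0],"delta_rot":[0,0,0],"fingers":0.35},{"travel":[0.2,0,-0.5],"delta_rot":[0,0,0],"fingers":0.35},{"travel":[0.3,0.2,-0.8],"delta_rot":[0,0,0],"fingers":0.35},{"travel":[0.8,0.2,-0.6],"delta_rot":[0,0,0],"fingers":0.35},{"travel":[1,0.3,0],"delta_rot":[0,0,0],"fingers":0.35},{"travel":[1,0.3,0],"delta_rot":[0,0,0],"fingers":0.35},{"travel":[1,0.3,0],"delta_rot":[0,0,0],"fingers":0.35},{"travel":[1,0.2,0],"delta_rot":[0,0,0],"fingers":0.35},{"travel":[1,0.2,0],"delta_rot":[0,0,0],"fingers":0.35},{"travel":[1,0.2,0],"delta_rot":[0,0,0],"fingers":0.35},{"travel":[1,0,0],"delta_rot":[0,0,0],"fingers":0.35},{"travel":[0.5,0,0],"delta_rot":[0,0,0],"fingers":0.35},{"travel":[0,0,0],"delta_rot":[0,0,0],"fingers":0.35}]'
python3 - <<'E'
from h import *
where(86,376,-20)
cams.capture("top"); 
for c,n in [("top","offcut_square"),("top","offcut_round"),("side","offcut_round"),("wrist","offcut_round")]:
  if c!="top":cams.capture(c)
  for r in nets.tip_of(c,n)[:2]: print(c,n,np.round(r["position"]),r["p"],lm(r["position"]))
E
```

```text
time_s: 13.5
ee_pos: [516.1, -254.0, -19.4]
tcp_rot: [-2.35, -2.085, -0.0]
ft_force: [0.1, 0.7, 0.5]
grip_width: 30.4
finger_force: 0.2
time_s: 14.9
ee_pos: [634.9, 110.8, 56.4]
tcp_rot: [-2.344, -2.091, -0.0]
ft_force: [0.3, -0.8, 0.7]
grip_width: 29.6
finger_force: 0.0
t 14.9 pos [634.9 110.8  56.4] lm (np.float64(80.1), np.float64(374.2)) toolx ang 83.5 w 29.6 q [0.06 0.23 1.68 0.   1.24 0.17] F [ 0.3 -0.8  0.7]
travel units [0.05 0.15 1.91]
top offcut_square [ 501. -287.   -5.] 0.82 (np.float64(-5.0), np.float64(-36.5))
top offcut_round [632.  58.   3.] 0.47 (np.float64(83.5), np.float64(321.9))
side offcut_round [631.  60.  -2.] 0.7 (np.float64(82.0), np.float64(323.5))
wrist offcut_round [636.  57.  -0.] 0.73 (np.float64(87.6), np.float64(321.1))
```

The square sits inside the tray at (l,m) = (-5,-36). The round is next.

```bash
python3 -m inch '[{"travel":[0.05,0.08,0.4],"delta_rot":[0,0,0.03],"fingers":0.35},{"travel":[0,0,0.6],"delta_rot":[0,0,0],"fingers":0.35},{"travel":[0,0,0.5],"delta_rot":[0,0,0],"fingers":0.35},{"travel":[0,0,0.3],"delta_rot":[0,0,0],"fingers":0.35},{"travel":[0,0,0.1],"delta_rot":[0,0,0],"fingers":0.35},{"travel":[-0.08,0,0],"delta_rot":[0,0,0],"fingers":0.35},{"travel":[-0.12,0,0],"delta_rot":[0,0,0],"fingers":0.35},{"travel":[-0.12,0,0],"delta_rot":[0,0,0],"fingers":0.35},{"travel":[-0.12,0,0],"delta_rot":[0,0,0],"fingers":0.35},{"travel":[-0.12,0,0],"delta_rot":[0,0,0],"fingers":0.35},{"travel":[-0.15,0,0],"delta_rot":[0,0,0],"fingers":0.35},{"travel":[-0.15,0,0],"delta_rot":[0,0,0],"fingers":0.35},{"travel":[-0.15,0,0],"delta_rot":[0,0,0],"fingers":0.35},{"travel":[-0.15,0,0],"delta_rot":[0,0,0],"fingers":0.35},{"travel":[-0.2,0,0],"delta_rot":[0,0,0],"fingers":0.35},{"travel":[-0.2,0,0],"delta_rot":[0,0,0],"fingers":0.35},{"travel":[-0.2,0,0],"delta_rot":[0,0,0],"fingers":0.35},{"travel":[-0.2,0,0],"delta_rot":[0,0,0],"fingers":0.35}]'
python3 - <<'E'
from h import *
where(73,0,-20)
cams.capture("side"); 
for r in nets.tip_of("side","offcut_round")[:2]: print(np.round(r["position"]),r["p"],lm(r["position"]))
E
```

```text
time_s: 17.05
ee_pos: [629.5, 29.7, -19.4]
tcp_rot: [-2.353, -2.082, 0.0]
ft_force: [0.2, 0.7, 0.6]
grip_width: 29.9
finger_force: 0.4
t 17.05 pos [629.5  29.7 -19.4] lm (np.float64(84.4), np.float64(293.0)) toolx ang 83.0 w 29.9 q [-0.07  0.29  1.74 -0.    1.11  0.05] F [0.2 0.7 0.6]
travel units [-7.32 -0.27  0.02]
[626.   1.  -4.] 0.6 (np.float64(83.9), np.float64(264.2))
```

```bash
python3 -m inch '[{"travel":[-0.25,-0.015,0],"delta_rot":[0,0,0],"fingers":0.35},{"travel":[-0.25,-0.015,0],"delta_rot":[0,0,0],"fingers":0.35},{"travel":[-0.25,-0.015,0],"delta_rot":[0,0,0],"fingers":0.35},{"travel":[-0.25,-0.015,0],"delta_rot":[0,0,0],"fingers":0.35},{"travel":[-0.25,-0.015,0],"delta_rot":[0,0,0],"fingers":0.35},{"travel":[-0.25,-0.015,0],"delta_rot":[0,0,0],"fingers":0.35},{"travel":[-0.25,-0.015,0],"delta_rot":[0,0,0],"fingers":0.35},{"travel":[-0.25,-0.015,0],"delta_rot":[0,0,0],"fingers":0.35},{"travel":[-0.25,-0.015,0],"delta_rot":[0,0,0],"fingers":0.35},{"travel":[-0.25,-0.015,0],"delta_rot":[0,0,0],"fingers":0.35},{"travel":[-0.25,-0.015,0],"delta_rot":[0,0,0],"fingers":0.35},{"travel":[-0.25,-0.015,0],"delta_rot":[0,0,0],"fingers":0.35},{"travel":[-0.25,-0.015,0],"delta_rot":[0,0,0],"fingers":0.35},{"travel":[-0.25,-0.015,0],"delta_rot":[0,0,0],"fingers":0.35},{"travel":[-0.25,-0.015,0],"delta_rot":[0,0,0],"fingers":0.35},{"travel":[-0.25,-0.015,0],"delta_rot":[0,0,0],"fingers":0.35}]'
python3 - <<'E'
from h import *
where(73,0,-20)
cams.capture("side"); 
for r in nets.tip_of("side","offcut_round")[:2]: print(np.round(r["position"]),r["p"],lm(r["position"]))
E
```

```text
time_s: 18.75
ee_pos: [600.4, -128.0, -19.4]
tcp_rot: [2.353, 2.082, 0.0]
ft_force: [-0.2, -0.8, 0.5]
grip_width: 29.8
finger_force: 0.1
t 18.75 pos [ 600.4 -128.   -19.4] lm (np.float64(74.5), np.float64(132.9)) toolx ang 83.0 w 29.8 q [-0.33  0.26  1.78  0.    1.1  -0.21] F [-0.2 -0.8  0.5]
travel units [-3.32 -0.03  0.02]
[ 595. -156.   -2.] 0.49 (np.float64(72.5), np.float64(104.5))
[ 506. -284.    2.] 0.47 (np.float64(-0.9), np.float64(-33.3))
```

```bash
python3 -m inch '[{"travel":[-0.25,0,0],"delta_rot":[0,0,0],"fingers":0.35},{"travel":[-0.25,0,0],"delta_rot":[0,0,0],"fingers":0.35},{"travel":[-0.25,0,0],"delta_rot":[0,0,0],"fingers":0.35},{"travel":[-0.25,0,0],"delta_rot":[0,0,0],"fingers":0.35},{"travel":[-0.25,0,0],"delta_rot":[0,0,0],"fingers":0.35},{"travel":[-0.25,0,0],"delta_rot":[0,0,0],"fingers":0.35},{"travel":[-0.25,0,0],"delta_rot":[0,0,0],"fingers":0.35},{"travel":[-0.25,0,0],"delta_rot":[0,0,0],"fingers":0.35},{"travel":[-0.25,0,0],"delta_rot":[0,0,0],"fingers":0.35},{"travel":[-0.25,0,0],"delta_rot":[0,0,0],"fingers":0.35},{"travel":[-0.25,0,0],"delta_rot":[0,0,0],"fingers":0.35},{"travel":[-0.2,0,0],"delta_rot":[0,0,0],"fingers":0.35},{"travel":[-0.15,0,0],"delta_rot":[0,0,0],"fingers":0.35},{"travel":[-0.1,0,0],"delta_rot":[0,0,0],"fingers":0.35},{"travel":[-0.05,0,0],"delta_rot":[0,0,0],"fingers":0.35},{"travel":[0.2,0,0],"delta_rot":[0,0,0],"fingers":0.35},{"travel":[0.3,0,0],"delta_rot":[0,0,0],"fingers":0.35},{"travel":[0.2,0,-0.5],"delta_rot":[0,0,0],"fingers":0.35},{"travel":[0,0,-0.7],"delta_rot":[0,0,0],"fingers":0.35},{"travel":[0,0,-0.8],"delta_rot":[0,0,0],"fingers":0.35}]'
python3 -m inch '[{"travel":[0.7,-0.55,0],"delta_rot":[0,0,0],"fingers":0.35},{"travel":[0.7,-0.55,0],"delta_rot":[0,0,0],"fingers":0.35},{"travel":[0.7,-0.55,0],"delta_rot":[0,0,0],"fingers":0.35},{"travel":[0.7,-0.55,0],"delta_rot":[0,0,0],"fingers":0.35},{"travel":[0.7,-0.55,0],"delta_rot":[0,0,0],"fingers":0.35},{"travel":[0.7,-0.55,0],"delta_rot":[0,0,0],"fingers":0.35},{"travel":[0.7,-0.55,0],"delta_rot":[0,0,0],"fingers":0.35},{"travel":[0.7,-0.55,0],"delta_rot":[0,0,0],"fingers":0.35},{"travel":[0.7,-0.55,0],"delta_rot":[0,0,0],"fingers":0.35},{"travel":[0.4,-0.5,0],"delta_rot":[0,0,0],"fingers":0.35},{"travel":[0,0,0],"delta_rot":[0,0,-1],"fingers":0.35},{"travel":[0,0,0],"delta_rot":[0,0,-1],"fingers":0.35},{"travel":[0,0,0],"delta_rot":[0,0,-1],"fingers":0.35},{"travel":[0,0,0],"delta_rot":[0,0,-1],"fingers":0.35},{"travel":[0,0,0],"delta_rot":[0,0,-1],"fingers":0.35},{"travel":[0,0,0],"delta_rot":[0,0,-1],"fingers":0.35},{"travel":[0,0,0],"delta_rot":[0,0,-1],"fingers":0.35},{"travel":[0,0,0],"delta_rot":[0,0,-1],"fingers":0.35},{"travel":[0,0,0],"delta_rot":[0,0,0],"fingers":0.35}]'
python3 - <<'E'
from h import *
where(-145,296,-20)
cams.capture("top")
for n in ["offcut_square","offcut_round","offcut_stick","dowel","glue_jar"]:
  for r in nets.tip_of("top",n)[:2]: print(n,np.round(r["position"]),r["p"],lm(r["position"]))
Y,p=cloud("wrist"); cv2.imwrite("pics/w3.png",p)
b=(Y[:,2]>14)&(Y[:,2]<24)&(abs(Y[:,0]+112)<55)&(abs(Y[:,1]-269)<55); Q=Y[b]
if len(Q): r=cv2.minAreaRect(Q[:,:2].astype(np.float32)); print("stick rect l,m",r,len(Q))
E
```

```text
time_s: 20.85
ee_pos: [587.3, -226.0, 60.0]
tcp_rot: [-2.349, -2.082, 0.001]
ft_force: [-0.4, 0.7, 0.2]
grip_width: 29.6
finger_force: 0.0
time_s: 22.75
ee_pos: [403.9, 65.0, 60.5]
tcp_rot: [-1.301, -2.859, -0.0]
ft_force: [0.1, 0.5, -0.4]
grip_width: 29.7
finger_force: 0.0
t 22.75 pos [403.9  65.   60.5] lm (np.float64(-143.8), np.float64(301.0)) toolx ang 131.1 w 29.7 q [-0.02 -0.37  2.23  0.    1.28 -0.74] F [ 0.1  0.5 -0.4]
travel units [-0.06 -0.11  2.01]
offcut_square [ 502. -286.   -4.] 0.71 (np.float64(-4.0), np.float64(-35.4))
offcut_round [ 581. -285.    0.] 0.92 (np.float64(74.2), np.float64(-25.7))
offcut_round [ 504. -287.   -3.] 0.62 (np.float64(-1.9), np.float64(-36.6))
offcut_stick [427.  30.  -2.] 0.76 (np.float64(-116.9), np.float64(268.6))
offcut_stick [ 504. -287.   -3.] 0.38 (np.float64(-1.9), np.float64(-36.2))
dowel [450. 209.  -3.] 0.5 (np.float64(-115.0), np.float64(450.0))
dowel [ 580. -286.    4.] 0.38 (np.float64(73.3), np.float64(-26.7))
stick rect l,m ((-114.58333587646484, 271.7382507324219), (69.1116714477539, 28.895769119262695), 48.03878402709961) 3743
```

View pics/w3.png

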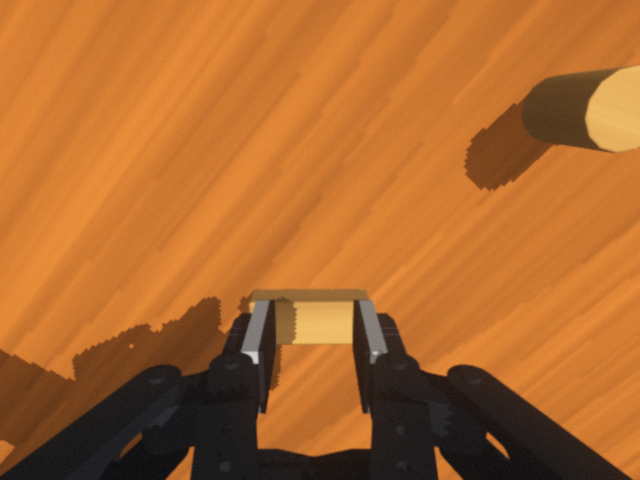

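The wrist view shows the stick at (312,318), parallel to the finger line and centred. The square and round are both in the tray. I'll sweep the stick along an arc.

```bash
python3 -m inch '[{"travel":[0,-0.05,0.4],"delta_rot":[0,0,0],"fingers":0.35},{"travel":[0,0,0.6],"delta_rot":[0,0,0],"fingers":0.35},{"travel":[0,0,0.6],"delta_rot":[0,0,0],"fingers":0.35},{"travel":[0,0,0.3],"delta_rot":[0,0,0],"fingers":0.35},{"travel":[0,0,0.1],"delta_rot":[0,0,0],"fingers":0.35},{"travel":[-0.08,0,0],"delta_rot":[0,0,0],"fingers":0.35},{"travel":[-0.12,0,0],"delta_rot":[0,0,0],"fingers":0.35},{"travel":[-0.12,0,0],"delta_rot":[0,0,0],"fingers":0.35},{"travel":[-0.12,0,0],"delta_rot":[0,0,0],"fingers":0.35},{"travel":[-0.12,0,0],"delta_rot":[0,0,0],"fingers":0.35},{"travel":[-0.15,0,0],"delta_rot":[0,0,0],"fingers":0.35},{"travel":[-0.2,0.03,0],"delta_rot":[0,0,0.47],"fingers":0.35},{"travel":[-0.2,0.03,0],"delta_rot":[0,0,0.47],"fingers":0.35},{"travel":[-0.2,0.03,0],"delta_rot":[0,0,0.47],"fingers":0.35},{"travel":[-0.2,0.03,0],"delta_rot":[0,0,0.47],"fingers":0.35},{"travel":[-0.2,0.03,0],"delta_rot":[0,0,0.47],"fingers":0.35},{"travel":[-0.2,0.03,0],"delta_rot":[0,0,0.47],"fingers":0.35},{"travel":[-0.2,0.03,0],"delta_rot":[0,0,0.47],"fingers":0.35},{"travel":[-0.2,0.03,0],"delta_rot":[0,0,0.47],"fingers":0.35}]'
python3 - <<'E'
from h import *
where()
cams.capture("side")
for n in ["offcut_stick","stick_end_a"]:
  for r in nets.tip_of("side",n)[:2]: print(n,np.round(r["position"]),r["p"],lm(r["position"]))
Y,p=cloud("side")
cv2.imwrite("pics/s3.png",cv2.resize(p[100:350,240:520],None,fx=2.3,fy=2.3))
E
```

```text
time_s: 25.0
ee_pos: [463.0, -8.7, -19.4]
tcp_rot: [1.839, 2.547, 0.0]
ft_force: [-1.1, 1.1, 0.3]
grip_width: 29.9
finger_force: 0.2
t 25.0 pos [463.   -8.7 -19.4] lm (np.float64(-76.3), np.float64(234.9)) toolx ang 108.3 w 29.9 q [-0.18 -0.08  2.15  0.    1.07 -0.5 ] F [-1.1  1.1  0.3]
offcut_stick [470. -36.  -1.] 0.63 (np.float64(-65.8), np.float64(209.1))
offcut_stick [503. -26.  11.] 0.43 (np.float64(-34.0), np.float64(222.5))
stick_end_a [504. -21.   8.] 0.84 (np.float64(-34.4), np.float64(227.5))
stick_end_a [434. -42.  11.] 0.76 (np.float64(-100.7), np.float64(198.8))
```

View pics/s3.png

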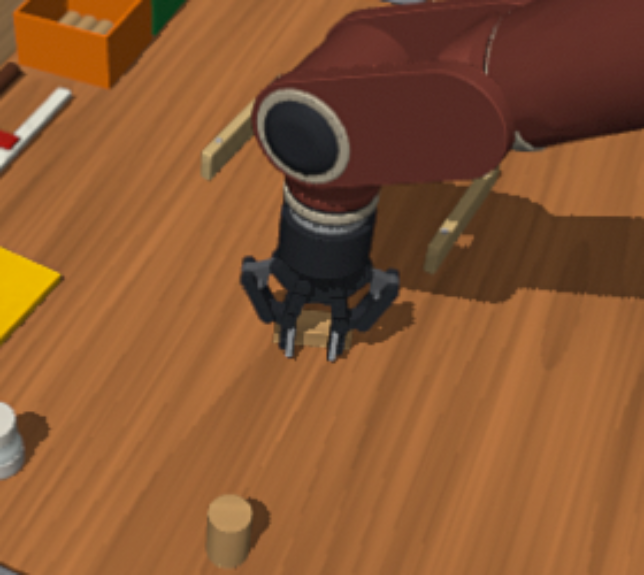

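The stick sits flush against both fingers. I'll finish the turn and push it in.

```bash
python3 -m inch '[{"travel":[-0.2,0.04,0],"delta_rot":[0,0,0.6],"fingers":0.35},{"travel":[-0.2,0.04,0],"delta_rot":[0,0,0.6],"fingers":0.35},{"travel":[-0.2,0.04,0],"delta_rot":[0,0,0.6],"fingers":0.35},{"travel":[-0.2,0.04,0],"delta_rot":[0,0,0.6],"fingers":0.35},{"travel":[-0.2,0.04,0],"delta_rot":[0,0,0.6],"fingers":0.35},{"travel":[-0.2,0.04,0],"delta_rot":[0,0,0.6],"fingers":0.35},{"travel":[-0.2,0.04,0],"delta_rot":[0,0,0.6],"fingers":0.35},{"travel":[-0.2,0,0],"delta_rot":[0,0,0],"fingers":0.35},{"travel":[-0.22,-0.01,0],"delta_rot":[0,0,0],"fingers":0.35},{"travel":[-0.25,-0.01,0],"delta_rot":[0,0,0],"fingers":0.35},{"travel":[-0.25,-0.01,0],"delta_rot":[0,0,0],"fingers":0.35},{"travel":[-0.25,-0.01,0],"delta_rot":[0,0,0],"fingers":0.35}]'
python3 - <<'E'
from h import *
where(-60,52,-20)
cams.capture("side")
for n in ["offcut_stick","stick_end_a"]:
  for r in nets.tip_of("side",n)[:2]: print(n,np.round(r["position"]),r["p"],lm(r["position"]))
E
```

```text
time_s: 26.4
ee_pos: [473.6, -108.8, -19.4]
tcp_rot: [-2.348, -2.087, 0.0]
ft_force: [-0.1, -0.8, -0.6]
grip_width: 29.9
finger_force: 0.1
t 26.4 pos [ 473.6 -108.8  -19.4] lm (np.float64(-53.7), np.float64(136.8)) toolx ang 83.3 w 29.9 q [-0.38 -0.02  2.09 -0.    1.07 -0.26] F [-0.1 -0.8 -0.6]
travel units [-2.12 -0.16  0.01]
offcut_stick [ 470. -133.    0.] 0.72 (np.float64(-54.8), np.float64(112.5))
stick_end_a [ 504. -141.   13.] 0.67 (np.float64(-19.7), np.float64(108.3))
stick_end_a [ 434. -130.   10.] 0.49 (np.float64(-90.3), np.float64(110.8))
```

```bash
python3 -m inch '[{"travel":[-0.25,-0.02,0],"delta_rot":[0,0,0],"fingers":0.35},{"travel":[-0.25,-0.02,0],"delta_rot":[0,0,0],"fingers":0.35},{"travel":[-0.25,-0.02,0],"delta_rot":[0,0,0],"fingers":0.35},{"travel":[-0.25,-0.02,0],"delta_rot":[0,0,0],"fingers":0.35},{"travel":[-0.25,-0.02,0],"delta_rot":[0,0,0],"fingers":0.35},{"travel":[-0.25,-0.02,0],"delta_rot":[0,0,0],"fingers":0.35},{"travel":[-0.25,-0.02,0],"delta_rot":[0,0,0],"fingers":0.35},{"travel":[-0.2,0,0],"delta_rot":[0,0,0],"fingers":0.35},{"travel":[-0.15,0,0],"delta_rot":[0,0,0],"fingers":0.35},{"travel":[-0.1,0,0],"delta_rot":[0,0,0],"fingers":0.35},{"travel":[-0.05,0,0],"delta_rot":[0,0,0],"fingers":0.35},{"travel":[0.2,0,0],"delta_rot":[0,0,0],"fingers":0.35},{"travel":[0.4,0,0],"delta_rot":[0,0,0],"fingers":0.35},{"travel":[0.3,0,-0.5],"delta_rot":[0,0,0],"fingers":0.35},{"travel":[0.3,0,-0.8],"delta_rot":[0,0,0],"fingers":0.35},{"travel":[0.8,0,-0.8],"delta_rot":[0,0,0],"fingers":0.35},{"travel":[0.8,0,-0.8],"delta_rot":[0,0,0],"fingers":0.35},{"travel":[0.8,0,-0.8],"delta_rot":[0,0,0],"fingers":0.35},{"travel":[0.8,0,-0.8],"delta_rot":[0,0,0],"fingers":0.35},{"travel":[0,0,0],"delta_rot":[0,0,0],"fingers":0.35}]'
python3 - <<'E'
from h import *
where()
for c in ["top","side"]:
  Y,p=cloud(c)
  for n in ["offcut_square","offcut_round","offcut_stick","dowel","glue_jar"]:
    for r in nets.tip_of(c,n)[:1]: print(c,n,np.round(r["position"]),round(r["p"],2),lm(r["position"]))
  if c=="top": cv2.imwrite("pics/t4.png",cv2.resize(p[130:360,160:520],None,fx=2.2,fy=2.2))
E
```

```text
time_s: 28.55
ee_pos: [481.6, -18.9, 166.4]
tcp_rot: [2.338, 2.088, 0.011]
ft_force: [-0.6, -0.2, 0.1]
grip_width: 29.8
finger_force: 0.0
t 28.55 pos [481.6 -18.9 166.4] lm (np.float64(-56.6), np.float64(227.0)) toolx ang 83.5 w 29.8 q [-0.19 -0.28  1.99  0.    1.43 -0.08] F [-0.6 -0.2  0.1]
top offcut_round [657. 207.  -4.] 0.69 (np.float64(90.8), np.float64(472.8))
top offcut_stick [ 454. -222.   -1.] 0.87 (np.float64(-59.5), np.float64(21.9))
top dowel [450. 207.  -3.] 0.71 (np.float64(-115.3), np.float64(447.4))
top glue_jar [653. 210.  -3.] 0.82 (np.float64(86.5), np.float64(475.3))
side offcut_square [ 509. -284.    4.] 0.55 (np.float64(2.4), np.float64(-33.5))
side offcut_round [ 577. -284.   -1.] 0.66 (np.float64(70.3), np.float64(-24.8))
side offcut_stick [ 453. -223.    1.] 0.75 (np.float64(-60.8), np.float64(21.2))
side dowel [449. 206.  -1.] 0.95 (np.float64(-116.1), np.float64(446.8))
side glue_jar [654. 206.  -1.] 0.98 (np.float64(88.1), np.float64(470.9))
```

View pics/t4.png

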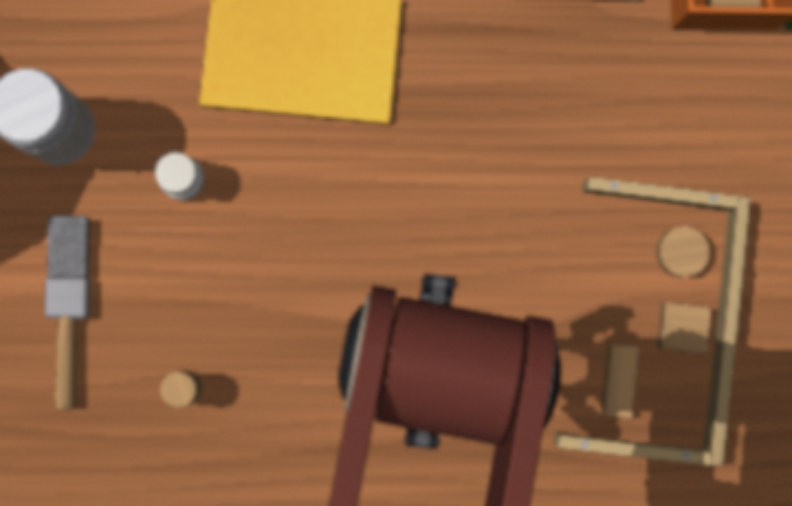

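All three offcuts lie well inside the tray: round (685,250), square (687,326) and stick (622,380). The dowel and jar are where they were and the hand is clear.

```bash
python3 -c "
from h import *
print(bot.finish_job())"
```

```text
the job is handed in; nothing more can be done
None
```

The job is handed in: the square, round and stick all lie fully inside the tray, the bystanders are where they were, and the hand is clear; a first pass went over the square without touching it because the fingertips sat about 26 mm higher than reported.

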